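# Latch the chamber cover shut

## Task

Close the draw latch of the small metal chamber: hook the latch's wire loop over the two-pronged keeper on the sliding end cover, then press the lever over, past centre, until it lies flat on its rest, so that the cover is drawn in against its seal. Feel your way and force nothing (never more than 25 newtons of loop on keeper while hooking it, nor 20 newtons of lever on its rest), and leave the things standing round the chamber where they are.

Things in the scene. Friction and masses are not known exactly. Their poses are not given: they have to be found in the camera images.
- chamber: Bare aluminium box, 138 x 100 mm, 50 mm high, on a grey foot plate, fixed to the worktop; a draw latch is screwed on its top. Frame: x along the latch from lever to cover, z up; origin on the worktop straight below the nominal lever hinge. Box from x = -80 to 58, y = -50 to 50 mm, top at z = 50 mm.
- latch_nominal (a point): Nominal middle of the lever's hinge axis, a point of the chamber at its x = 0, y = 0, z = 70 mm (axis along chamber y). The latch was fitted by hand: lever, loop and rest together sit unturned, but off by up to 1.5 mm in x, 2 mm in y and 5 mm up or down from here; this point does not show by how much.
- latch_rest (a point): Nominal top of the round rubber rest under the flat lever, 43 mm from the hinge axis (chamber x = -43, z = 71 mm); a chamber point: the real rest is off with the latch. Handle: steel plate 34 mm wide, 4 mm thick, 8 to 62 mm from the axis, end turned up to 71 mm; flat, its top is 5 mm above the axis.
- keeper (a point): On the cover's top: where the middle of the loop's crossbar lies when seated (nominally chamber x = 68.5 mm + cover, z = 70 mm), moving with the cover; axes as the chamber's. The steel keeper has a flat seat 54 mm wide in y, its top 3 mm below this point, from 12 mm before it (-x) to 29 mm past it (+x).
- keeper_lip (a point): Middle between the tips of the keeper's two hooks: 2 mm past point keeper in x, 11 mm above it (top of the lips). Hooks 8 mm wide at y = -26..-18 and 18..26 mm, free between; posts' bearing faces 3 mm before keeper, lips from 4.8 mm above it. The crossbar goes down onto the seat 6 mm or more past keeper, then back under the lips to the posts before the lever is turned.
- cover (a joint): Sliding end cover (aluminium plate 104 x 14 mm, 57 mm high) on guide pins, metres outward along chamber x. Its foam seal springs it out to 0.0115 (about 6 N per mm); latched it stands between about 0.001 and 0.007; hard stop at 0.
- latch_lever (a joint): Lever angle, rad: 0 = flat on its rest, pointing to chamber -x; grows as its end rises and swings over towards the cover (1.57 upright, at most 2.45). Stiff hinge (0.1 N m): stays where put. With the loop hooked the seal resists from about 1 rad down, most near 0.5 (some 7 N at the outer handle), not at dead centre (0.03 to 0.17), below which it only holds the lever down.
- latch_loop (a joint): Wire loop on lever, rad: hinge to crossbar (88 mm) rises from chamber +x by (latch_loop - latch_lever). Hinge on the lever 16 mm from its axis, 0.1 rad under the handle's line. 6 mm wire, sides at y = -30, 30 mm. Hinge friction (0.04 N m) keeps it where left and lifts it along with a closing lever. Grip: free-turning black roller, 10 mm thick, 26 long in y, 26 mm from the crossbar on a stem square to the loop (up when level).
- mirror_mount: Bystander: black mirror mount with a round mirror, 39 x 44 x 44 mm, loose; origin under its middle.
- lens_tube: Bystander: short black threaded tube, 31 mm across, 26 mm high, loose; origin under its middle.
- meter_head: Bystander: flat round black sensor head, 51 x 62 x 20 mm, loose; origin under its middle.
- screw_tin: Bystander: round white tin with a blue screw lid, 63 mm across, 32 mm high, loose; origin under its middle.
- tape_1: Bystander: roll of masking tape lying flat, 105 mm across, 25 mm high, loose; origin under its middle.
Not all that is in view belongs to the job. Leave any blue look-alike of the chamber alone.

How it is judged:
By the outcome, as a careful person would: the job done as asked, in the order asked, and still so for the second after the job is handed in, with the robot touching nothing.
It also fails if it takes over 72 s, if anything falls off the work surface, if the arm or the gripper's body presses on something with over 40 N, if the wrist force passes 120 N, or if a joint passes its speed limit or range.

## Robot

A 6-joint arm with a two-finger parallel gripper is mounted at the origin on a cart in front of the work surface, level with it; the furniture and walls round the work are solid. World frame = base frame: x ahead of the robot, y to its left, z up, the work surface at z = 0. Lengths are in m, angles in rad, forces in N, time in s.
With the tool pointing down it reaches from about 0.375 to 0.975 m from the base axis. Payload 3.8 kg.
Tool frame: the origin (TCP) lies between the finger pads; the fingertips stand 8 mm ahead of it and the grasp point (between the pads) lies 11 mm behind it (robot.tcp_to_tips is the distance from the TCP to the fingertips, in m); z points along the fingers, y is the line along which they close (so a half turn about z gives the same grasp; the last joint's range is limited). The gripper opens to 85 mm and grips with 20 to 120 N. Pads are 22 mm wide; open, the fingers measure 114 mm over their backs; the gripper's body (76 mm by 85 mm) begins 54 mm behind the grasp point. The pads swing forward as they close: fully open they stand 13 mm farther back than shut.
Start: joints at [1.117, 0.264, 1.604, -0, 1.274, -0.037], TCP at [0.273, 0.617, 0.239] pointing down, gripper open.
Joint ranges: [-2.63, 2.63], [-0.94, 2.18], [0.31, 2.57], [-1.31, 4.45], [0, 2.66], [-2.55, 2.55]. Speed limits (rad/s): [2.57, 2.57, 3.14, 3.14, 3.14, 3.14].

## Interface

Orientations are given as a unit quaternion [x, y, z, w].
In Python, from rig import robot, optics gives the robot as it stands.
- The arm moves only by the tool step_arm, never from a script. Its argument "targets" is a list of rows, each a list of 3 entries, a list of its own where there are three numbers: the closure, from 0 (fully open) to 1 (shut), then the shift along the world's x, y, z in mm, then the turn, a rotation vector about the world's x, y, z in degrees. In form: [[grip, [x, y, z], [rx, ry, rz]], ...]. A call has exactly 5 rows; each row shifts and turns the commanded pose from where the row before left it; what a row does not reach is not made up. A row lasts 1/10 s, in which the tool goes at most 50 mm and 8.59 degrees, less where a joint would pass 70% of its speed; a pose out of reach is approached as far as the arm can. A call is refused whole if a number of a shift passes 50 or a number of a turn 8.59, either way. A call with a gripper value outside its range is refused whole. The fingers move at their own pace and stop on an object; "newtons" is the grip in N (left out, the last holds). Time passes only in rows, so rows that do not move let the fingers close, or fill a call up. It gives the time, the measured TCP pose, the force, the opening and the grip force at its end, in the units of the state.
- robot.sense(): the state, without advancing time (a new reading comes with each control period).
- optics.get_image(name): name is "scene" or "top" or "wrist"; returns (picture, depth): 480x640x3 uint8, red, green, blue; 480x640 float32, m along the optical axis (not along the pixel's ray), 0 where there is no reading.
- optics.calibration(name): a dict with "fx", "fy", "cx", "cy" (pixels), "rvec" (rotation vector, rad) and "tvec" (3), from world to camera coordinates, as OpenCV has them. Camera axes: x right, y down, z forward; pixel columns grow to the right and rows downward; lengths in m; the calibration is good to about 2 mm. A picture is of the moment at which its call begins: read the wrist's pose just before it. calibration takes no time and is no camera call; for the wrist camera it gives the pose at the moment of the call.
- robot.sign_off(): hands the job in; it is judged then, once.
The state is a dict: "clock": time; "joints": joint angles; "joint_vel": joint speeds; "tau": joint torques, N m; "position": TCP position; "tool_rot": TCP orientation; "wrist_force": force on the tool from outside, world axes, zero at the start; "ft_torque": the same for the moment, N m; "gripper_width": opening from 0.0 (shut) to 1.0 (fully open); "finger_force": force on a finger pad.
Only numpy, scipy, OpenCV 4.12 (cv2) and the standard library are available. Lean on these libraries where they do the work, as an engineer would, in place of code of your own. Each camera call takes 0.05 s, during which the arm holds its last target. There are 200 camera calls.

## Working session

There is one attempt and no reset: what is moved stays moved. The work goes in short steps, Python scripts to look and compute and a tool call to move; the robot and the scene stay as the last step left them, time stands still between calls to the robot, and variables do not carry over. Pictures are saved under pics/ and viewed, at most 10 in all, crops included, and the job is handed in when it is done.

Besides the shell and the picture viewer there is one more tool, called after ">>>" as name(argument=value, ...), one argument or row to a line, values as JSON. step_arm: Moves the arm, as the interface text tells. Its arguments: {"type":"object","properties":{"targets":{"type":"array"},"newtons":{"type":"number"}},"required":["targets"]}

```bash
mkdir -p pics; ls; cat > h.py <<'E'
import numpy as np, cv2
from rig import robot, optics
def grab(n):
    c=optics.calibration(n); im,d=optics.get_image(n); return c,im,d
def cloud(c,d):
    v,u=np.mgrid[0:480,0:640]; P=np.stack([(u-c['cx'])/c['fx']*d,(v-c['cy'])/c['fy']*d,d],-1)
    R=cv2.Rodrigues(np.array(c['rvec'],float))[0]
    W=(P-np.array(c['tvec']).ravel())@R; W[d==0]=np.nan; return W
def save(n,im): cv2.imwrite('pics/'+n+'.png',im[...,::-1])
E
python3 - <<'E'
from h import *
for n in('scene','top'):
    c,im,d=grab(n); np.savez('/tmp/'+n,im=im,d=d,rvec=c['rvec'],tvec=c['tvec'],K=[c[k] for k in('fx','fy','cx','cy')]); save(n,im)
s=robot.sense(); print(s['clock'],s['position'],s['tool_rot'])
a=cv2.imread('pics/scene.png');b=cv2.imread('pics/top.png')
E
```

```text
pics
0.1 [0.27298182 0.61660578 0.23803858] [ 2.06908016e-01  9.78359827e-01 -1.02915933e-03 -2.49636659e-04]
```

View pics/scene.png

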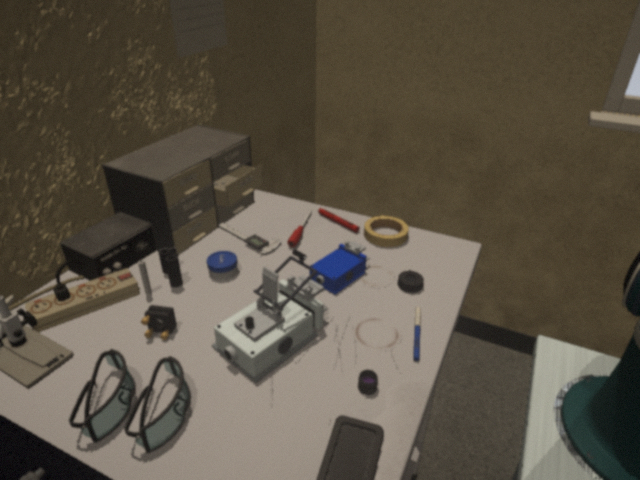

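View pics/top.png

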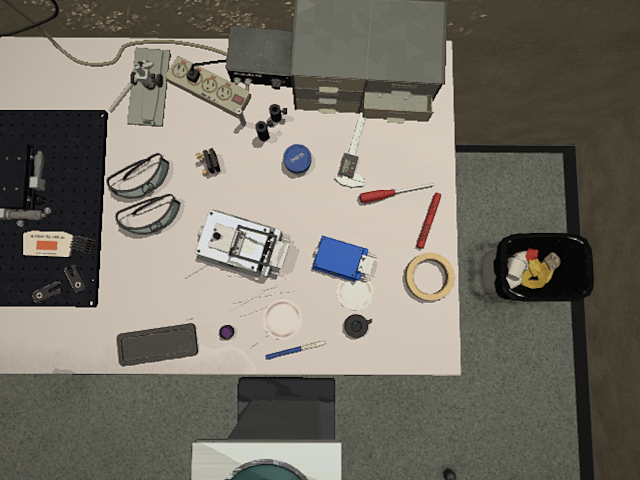

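The chamber is the bare aluminium box at top (240,243), scene (268,335). The only thing that could be taken for it is the blue box at top (342,257), scene (340,268), so I choose the aluminium one. I'll check it in a close crop and measure it.

```bash
cat >> h.py <<'E'
def load(n):
    z=np.load('/tmp/'+n+'.npz'); c=dict(zip(('fx','fy','cx','cy'),z['K'])); c['rvec']=z['rvec'];c['tvec']=z['tvec']; return c,z['im'],z['d']
E
python3 - <<'E'
from h import *
c,im,d=load('top'); W=cloud(c,d)
print(W[243,240],W[257,342],W[400,260],c['fx'])
# box top: z 42..56mm in region
r=np.zeros(d.shape,bool); r[195:290,185:305]=1
m=r&(abs(W[...,2]-.05)<.007); P=W[m]; rc=cv2.minAreaRect((P[:,:2]*1000).astype(np.float32)); print(len(P),np.median(P[:,2]),rc)
m=r&(W[...,2]>.025); P=W[m]; print(cv2.minAreaRect((P[:,:2]*1000).astype(np.float32)))
for lo in (.058,.075,.095,.115):
    q=W[r&(W[...,2]>lo)]; print(lo,len(q),q.mean(0),q.max(0),q.min(0))
for n,(u,v) in dict(mirror=(208,161),lens=(227,332),meter=(356,326),tin=(297,159),tape=(412,277)).items(): print(n,W[v,u])
a=cv2.resize(im[190:295,180:310],None,fx=4,fy=4,interpolation=cv2.INTER_CUBIC)
cs,ims,ds=load('scene'); b=cv2.resize(ims[235:390,200:345],None,fx=2.7,fy=2.7,interpolation=cv2.INTER_CUBIC)
o=np.zeros((845,520,3),np.uint8); h=max(a.shape[0],b.shape[0]); o=np.zeros((h,a.shape[1]+b.shape[1],3),np.uint8); o[:a.shape[0],:a.shape[1]]=a;o[:b.shape[0],a.shape[1]:]=b
o=cv2.resize(o,None,fx=.87,fy=.87); print(o.shape);save('crop',o)
E
```

```text
[0.56965731 0.05856229 0.05648215] [ 0.5433634  -0.15935147  0.03095161] [ 0.10723402  0.08707317 -0.71890912] 518.6129598517728
2281 0.049445951894680845 ((572.4213256835938, 64.88497924804688), (163.23741149902344, 104.32406616210938), 73.1326904296875)
((569.735107421875, 57.49263000488281), (198.67108154296875, 106.65068817138672), 73.28941345214844)
0.058 1420 [0.55935208 0.02780624 0.083122  ] [0.60983578 0.1258026  0.15052435] [ 0.4998948  -0.04392516  0.05802093]
0.075 566 [0.55856072 0.02465402 0.11275513] [0.60369136 0.11270953 0.15052435] [ 0.51677635 -0.02240099  0.07526776]
0.095 434 [0.5561914  0.01664081 0.12062499] [0.5983373  0.07286072 0.15052435] [ 0.51677635 -0.02240099  0.09509409]
0.115 259 [0.55357203 0.00660223 0.13084126] [0.58550337 0.06712671 0.15052435] [ 0.51677635 -0.02240099  0.11501209]
mirror [0.75050102 0.13386716 0.04671757]
lens [0.38082854 0.08873001 0.01083828]
meter [ 0.39524337 -0.19016526  0.01819486]
tin [ 0.76063938 -0.05971163  0.03176462]
tape [ 0.50113578 -0.31159421  0.02570006]
(365, 793, 3)
```

View pics/crop.png

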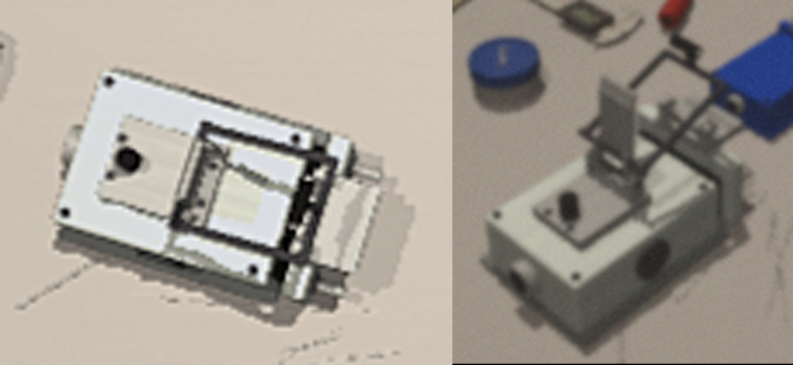

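The close crop confirms the bare aluminium chamber. The lever is upright at crop (205,180), and the raised loop with its black roller is at (315,190). I'll move the wrist over it, with tool y along chamber x.

>>> step_arm(
  targets=[
    [0,[10,-40,30],[0,0,1.5]],
    [0,[20,-45,30],[0,0,1.5]],
    [0,[30,-40,30],[0,0,1.5]],
    [0,[30,-40,10],[0,0,1.5]],
    [0,[30,-40,0],[0,0,1]],
  ],
)

```text
clock: 0.6
position: [0.3868, 0.4248, 0.3328]
tool_rot: [0.146, 0.989, 0.002, 0.001]
wrist_force: [0.3, 0.0, -1.1]
gripper_width: 0.997
finger_force: 0.0
```

>>> step_arm(
  targets=[
    [0,[30,-40,0],[0,0,0]],
    [0,[30,-40,0],[0,0,0]],
    [0,[30,-40,0],[0,0,0]],
    [0,[30,-40,0],[0,0,0]],
    [0,[20,-40,0],[0,0,0]],
  ],
)

```text
clock: 1.1
position: [0.5268, 0.2234, 0.3296]
tool_rot: [0.147, 0.989, -0.0, -0.0]
wrist_force: [1.5, -0.5, 0.4]
gripper_width: 1.002
finger_force: 0.0
```

>>> step_arm(
  targets=[
    [0,[10,-40,0],[0,0,0]],
    [0,[10,-40,0],[0,0,0]],
    [0,[0,-40,0],[0,0,0]],
    [0,[0,-30,0],[0,0,0]],
    [0,[0,0,0],[0,0,0]],
  ],
)

```text
clock: 1.6
position: [0.5453, 0.0719, 0.3297]
tool_rot: [0.149, 0.989, -0.001, -0.0]
wrist_force: [0.1, 1.0, -0.2]
gripper_width: 1.005
finger_force: 0.0
```

```bash
python3 - <<'E'
from h import *
s=robot.sense(); print(s['clock'],s['position'],s['tool_rot'],s['wrist_force'])
n='wrist';c,im,d=grab(n); np.savez('/tmp/'+n,im=im,d=d,rvec=c['rvec'],tvec=c['tvec'],K=[c[k] for k in('fx','fy','cx','cy')]); save(n,im)
W=cloud(c,d); print(W[240,320],-cv2.Rodrigues(np.array(c['rvec']))[0].T@np.array(c['tvec']).ravel())
E
```

```text
1.6 [0.54527327 0.07192614 0.32967079] [ 1.48929390e-01  9.88847359e-01 -8.86011121e-04 -3.91148383e-04] [ 0.0603098   0.98028364 -0.15889585]
[0.57884538 0.06351718 0.0903268 ] [0.48050168 0.09185371 0.46372114]
```

View pics/wrist.png

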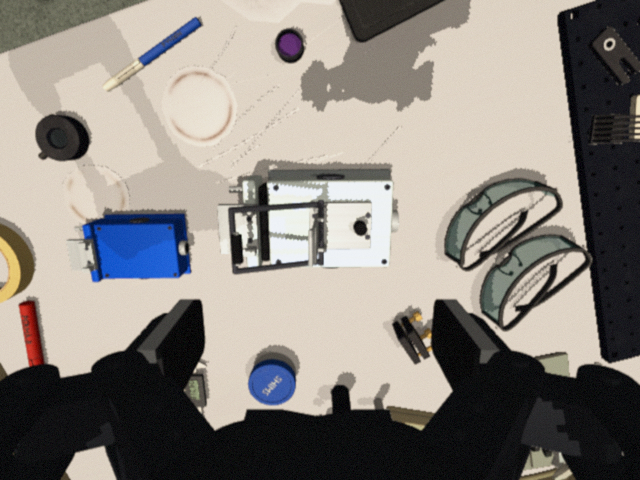

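The wrist view shows the chamber upright in frame. The roller is at (237,248), the loop crossbar runs along u≈230, the lever edge is at (320,235), and the rest is at (361,228). Now I'll fit frames.

```bash
cat >> h.py <<'E'
def boxfit(W,m):
    P=(W[m][:,:2]*1000).astype(np.float32)
    P=P[np.isfinite(P).all(1)]
    return P
E
python3 - <<'E'
from h import *
c,im,d=load('wrist'); W=cloud(c,d)
r=np.zeros(d.shape,bool); r[150:290,200:410]=1
m=r&(abs(W[...,2]-.05)<.004); 
z=W[m][:,2]; print('top z',np.median(z),len(z), 'table',np.median(W[300:320,240:300,2]))
P=W[m][:,:2]*1000
yaw=np.deg2rad(-106.87)
from scipy.optimize import minimize_scalar
def proj(y):
    e=np.array([np.cos(y),np.sin(y)]);n=np.array([-e[1],e[0]]);return P@e,P@n
def cost(y):
    # sharpness: y extent of robust percentiles
    a,b=proj(y); 
    bins=np.round(a/4); lo=[];hi=[]
    for k in np.unique(bins):
        s=b[bins==k]
        if len(s)>30: lo.append(np.percentile(s,2));hi.append(np.percentile(s,98))
    lo=np.array(lo);hi=np.array(hi); return np.median(abs(lo-np.median(lo)))+np.median(abs(hi-np.median(hi)))
ys=np.deg2rad(np.arange(-112,-102,.2)); cs=[cost(y) for y in ys]; yaw=ys[np.argmin(cs)]
print(np.rad2deg(yaw),min(cs),[round(x,2) for x in cs[15:38:2]])
a,b=proj(yaw)
bins=np.round(a/4);L=[(np.percentile(b[bins==k],1),np.percentile(b[bins==k],99)) for k in np.unique(bins) if (bins==k).sum()>30]
L=np.median(L,0); print('y edges',L,np.diff(L))
bb=np.round(b/4);M=[np.percentile(a[bb==k],1) for k in np.unique(bb) if (bb==k).sum()>30]; amin=np.median(M); M2=[np.percentile(a[bb==k],99) for k in np.unique(bb) if (bb==k).sum()>30]; print('x',amin,np.median(M2),np.median(M2)-amin)
e=np.array([np.cos(yaw),np.sin(yaw)]);n=np.array([-e[1],e[0]])
O=e*(amin+80)+n*L.mean(); print('origin',O)
np.savez('/tmp/fr',yaw=yaw,O=O)
# chamber coords
Q=W*1000; X=(Q[...,:2]-O)@e; Y=(Q[...,:2]-O)@n; Z=Q[...,2]
for row in range(200,280,4):
    print(row,' '.join(f'{X[row,u]:.0f},{Y[row,u]:.0f},{Z[row,u]:.0f}' for u in range(226,334,6)))
E
```

```text
top z 0.04938403752505678 7364 table nan
-105.1999999999999 1.6579929613589854 [np.float64(3.62), np.float64(3.12), np.float64(3.24), np.float64(2.88), np.float64(2.18), np.float64(2.14), np.float64(2.05), np.float64(1.98), np.float64(2.33), np.float64(2.01), np.float64(2.13), np.float64(2.13)]
y edges [487.6084722  585.15399447] [97.54552228]
x -291.6371711113066 -145.96679118688098 145.67037992442562
origin [573.10571356  63.60000596]
200 113,-24,-2 105,-24,-1 98,-24,-1 79,-33,58 72,-33,59 67,-32,54 61,-31,48 54,-30,48 48,-30,49 41,-30,49 34,-30,49 28,-30,50 21,-29,49 15,-29,49 8,-29,49 2,-29,50 -5,-35,87 -12,-28,49
204 98,-30,61 91,-30,61 85,-30,63 78,-29,62 72,-29,61 66,-28,60 62,-26,46 55,-26,47 41,-35,104 35,-35,104 30,-34,101 24,-34,99 19,-33,98 13,-33,98 7,-32,94 1,-32,94 -5,-31,91 -11,-25,57
208 96,-27,68 78,-35,118 73,-35,118 68,-35,116 62,-34,115 57,-34,113 52,-33,110 46,-33,109 41,-32,106 36,-31,105 30,-31,102 24,-30,101 19,-30,98 13,-29,96 8,-22,60 2,-25,78 -5,-27,91 -11,-21,59
212 97,-22,67 78,-32,119 74,-31,116 68,-31,115 69,-24,81 66,-21,64 62,-17,47 55,-17,48 48,-17,
[... 2097 characters left out ...]
2 -3,27,89 -10,41,50
264 121,58,-0 83,18,120 71,10,146 98,59,0 78,39,60 71,39,60 75,60,-2 67,60,-1 45,24,106 39,25,106 33,26,102 27,27,101 21,27,101 16,28,98 8,13,143 4,31,92 -3,31,91 -9,46,49
268 121,63,1 83,22,120 79,24,116 73,24,116 67,25,114 62,26,113 56,26,112 50,27,110 45,28,109 39,29,105 33,30,104 36,67,-1 29,67,-2 21,67,-0 13,67,0 5,68,-0 -2,68,-0 -9,53,41
272 122,69,-0 84,27,118 78,27,119 73,28,117 67,29,115 73,50,56 76,71,-2 68,72,-3 60,71,0 52,72,-1 44,72,0 37,72,-1 29,72,-1 21,73,-2 13,73,-2 6,74,-2 -2,73,0 -10,74,-1
276 123,75,-1 115,75,-1 107,75,-1 99,75,0 91,76,-1 83,76,1 76,76,-1 68,77,-2 60,77,-1 53,78,-2 45,77,-1 37,77,0 29,78,-1 21,78,-1 14,79,-1 6,79,-1 -2,79,-0 -10,79,-1
```

```bash
python3 - <<'E'
from h import *
from scipy.optimize import minimize
out={}
for cam,(r0,r1,c0,c1) in dict(wrist=(150,290,195,415),top=(190,295,180,310)).items():
    c,im,d=load(cam); W=cloud(c,d)*1000
    r=np.zeros(d.shape,bool); r[r0:r1,c0:c1]=1
    f=np.load('/tmp/fr.npz');O0=f['O'];y0=np.deg2rad(-106.8)
    def ch(p,Q):
        e=np.array([np.cos(p[2]),np.sin(p[2])]);n=np.array([-e[1],e[0]]);return (Q[...,:2]-p[:2])@e,(Q[...,:2]-p[:2])@n
    # box: z 46..53 points must lie inside x>-80,|y|<50 ; use edge pixels
    m=(r&(abs(W[...,2]-49.5)<4)).astype(np.uint8)
    m=cv2.morphologyEx(m,cv2.MORPH_OPEN,np.ones((3,3)))
    cnt=max(cv2.findContours(m,cv2.RETR_EXTERNAL,cv2.CHAIN_APPROX_NONE)[0],key=cv2.contourArea)[:,0]
    Q=W[cnt[:,1],cnt[:,0]]
    def cost(p):
        X,Y=ch(p,Q); s=X<50
        dd=np.minimum(np.minimum(abs(Y-49.3),abs(Y+49.3)),abs(X+79.3)); return np.minimum(dd,4).sum()
    best=min((minimize(cost,[O0[0]+dx,O0[1],y0+dy],method='Nelder-Mead',options=dict(xatol=1e-3,fatol=1e-3)) for dx in(-3,0,3) for dy in(-.03,0,.03)),key=lambda s:s.fun)
    p=best.x; print(cam,p[:2],np.rad2deg(p[2]),best.fun,len(Q)); 
    X,Y=ch(p,W);Z=W[...,2]
    # loop wires
    for sg in(-1,1):
        s=r&(Z>92)&(X>10)&(X<75)&(sg*Y>18)
        k=np.polyfit(X[s],Y[s],1); kz=np.polyfit(X[s],Z[s],1); print(' side',sg,k[0],np.polyval(k,40),'slope z',kz[0],'z(0),z(80)',kz[1],np.polyval(kz,80),s.sum())
    s=r&(Z>112)&(X>72)&(abs(Y)<24)&(Z<126); print(' crossbar X',np.median(X[s]),'Z',np.median(Z[s]),s.sum(),np.polyfit(Y[s],X[s],1)[0])
    s=r&(Z>135)&(X>50); print(' roller X',np.median(X[s]),X[s].min(),X[s].max(),'Y',np.median(Y[s]),Y[s].min(),Y[s].max(),'Z',np.median(Z[s]),s.sum())
    s=r&(Z>98)&(X<25)&(abs(Y)<22); print(' lever',np.median(Y[s]),np.percentile(Y[s],[2,98]),s.sum())
    for h in range(100,150,8):
        q=s&(abs(Z-h)<4); print('  ',h,np.round([np.median(X[q]),np.median(Z[q])],1),q.sum())
    s=r&(Z>86)&(Z<95)&(X<5)&(X>-12); print(' hingebar',np.median(X[s]),np.median(Z[s]),np.median(Y[s]))
    s=r&(Z>72)&(Z<86)&(X>60)&(X<100); 
    for sg in(-1,1):
        q=s&(sg*Y>0); print(' hook',sg,np.median(Y[q]),np.percentile(Y[q],[5,95]),np.percentile(X[q],[5,95]),np.percentile(Z[q],[50,95]),q.sum())
    s=r&(abs(Z-67)<4)&(X>70)&(abs(Y)<27); print(' seat',np.median(Z[s]),np.percentile(X[s],[2,98]),np.percentile(Y[s],[2,98]))
    s=r&(Z>60)&(Z<80)&(X>-55)&(X<-30)&(abs(Y)<15); print(' rest',np.median(X[s]),np.median(Y[s]),np.percentile(Z[s],[50,90]),s.sum())
    out[cam]=p
np.savez('/tmp/fr2',**out)
E
```

```text
wrist [573.18116308  64.86637332] -106.50771696324017 1063.6549201001017 517
 side -1 -0.006850735954715676 -31.381964151148566 slope z 0.34974372757023825 z(0),z(80) 90.99970854509444 118.9792067507135 449
 side 1 -0.007132560802535702 28.271612278019965 slope z 0.3518366813956387 z(0),z(80) 90.67203615052776 118.81897066217886 394
 crossbar X 82.14137433397634 Z 119.5732727238149 137 0.03478994745251997
 roller X 72.61906833891655 68.38011200375306 78.38274257958183 Y -2.526372594401702 -16.600055176891892 13.406101771138752 Z 145.45121152977543 361
 lever -3.3570394869969484 [-17.89619607  14.68373135] 401
   100 [  3.4 102.6] 5
   108 [  2.6 109.7] 32
   116 [  2.8 112.8] 14
   124 [  4.6 124. ] 12
   132 [  4.1 132. ] 71
   140 [  7.7 142. ] 263
   148 [  8.9 144.3] 4
 hingebar -0.5773310547596862 90.47347631376056 -3.3749307818296543
 hook -1 -20.061851555085852 [-21.72148624 -18.68930909] [68.66520277 80.94154508] [80.38917218 81.65487758] 45
 hook 1 20.79514779932973 [17.6817087  25.06624566] [68.97636483 80.60462051] [80.16743143 81.83704868] 118
 seat 66.51663248817825 [ 70
[... 638 characters left out ...]
4 13.325685630338146 Z 145.85326417203171 73
 lever -2.587900500358983 [-17.50666957  14.3617604 ] 75
   100 [  4.5 102.2] 7
   108 [  4.8 109.1] 7
   116 [  5.1 114.8] 9
   124 [  5.7 122.6] 3
   132 [  2.9 135.6] 4
   140 [  6.6 141.1] 38
   148 [  8.2 145.1] 7
 hingebar -0.9029087541989376 90.5151075575242 -3.37411238005849
 hook -1 -21.85132788800871 [-25.40520781 -18.57527601] [67.87718573 81.00760189] [80.9457036  82.58468585] 16
 hook 1 21.222400853956962 [18.53716658 25.16323688] [68.32832183 79.9101088 ] [80.83889818 83.23359764] 13
 seat 66.39354558743997 [ 70.6742298  106.64294968] [-26.04261353  25.69975923]
 rest -43.0936215326461 -0.7169126978465885 [66.27111398 74.63033439] 76
```

>>> step_arm(
  targets=[
    [0.5,[2,-30,-20],[0,0,0]],
    [0.5,[2,-30,-40],[0,0,0]],
    [0.5,[1,-16,-45],[0,0,0.3]],
    [0.5,[0,0,-30],[0,0,0]],
    [0.5,[0,0,0],[0,0,0]],
  ],
  newtons=40,
)

```text
clock: 2.15
position: [0.5463, 0.0003, 0.1893]
tool_rot: [0.144, 0.99, -0.0, -0.006]
wrist_force: [-0.9, 0.3, -0.8]
gripper_width: 0.504
finger_force: 0.0
```

```bash
cat >> h.py <<'E'
O=np.array([572.6,64.9]); YAW=np.deg2rad(-106.8); E=np.array([np.cos(YAW),np.sin(YAW)]); N=np.array([-E[1],E[0]])
def st():
    s=robot.sense(); p=np.array(s['position'])*1000; f=np.array(s['wrist_force'])
    print(s['clock'],'TCP ch',np.round([(p[:2]-O)@E,(p[:2]-O)@N,p[2]],1),'F ch',np.round([f[:2]@E,f[:2]@N,f[2]],1),'w',round(s['gripper_width'],3),'ff',s['finger_force'],np.round(s['tool_rot'],3))
def snap(n,name,crop=None,k=1):
    c,im,d=grab(n); np.savez('/tmp/'+name,im=im,d=d,rvec=c['rvec'],tvec=c['tvec'],K=[c[k] for k in('fx','fy','cx','cy')])
    if crop: im=im[crop[0]:crop[1],crop[2]:crop[3]]
    save(name,cv2.resize(im,None,fx=k,fy=k,interpolation=cv2.INTER_CUBIC))
    W=cloud(c,d)*1000; return (W[...,:2]-O)@E,(W[...,:2]-O)@N,W[...,2]
E
python3 - <<'E'
from h import *
st(); X,Y,Z=snap('wrist','w2')
s=(Z>125)&(X>55)&(X<95)&(abs(Y)<25)&(Z<165); print(s.sum(), np.median(X[s]),X[s].min(),X[s].max(),np.median(Y[s]),Y[s].min(),Y[s].max(),np.percentile(Z[s],[50,95]))
E
```

```text
2.15 TCP ch [ 69.4  -6.5 189.3] F ch [-0.  -1.  -0.8] w 0.504 ff 0.0 [ 0.144  0.99  -0.    -0.006]
1089 73.51688334706076 68.49218049364023 82.27185468571693 -2.054841462795697 -15.533555772548429 14.644840306557606 [145.56559987 147.25355529]
```

View pics/w2.png

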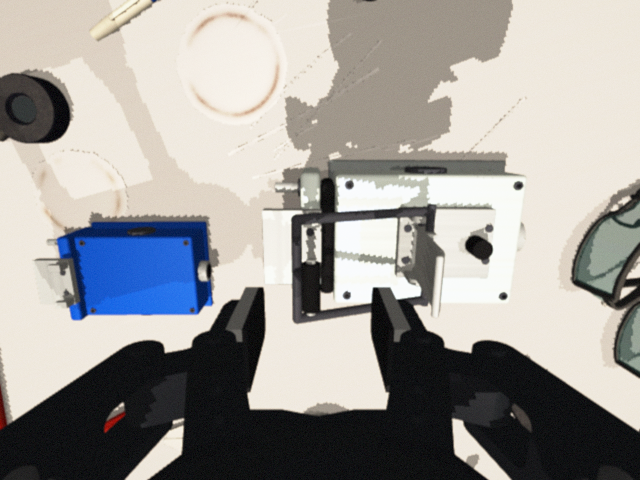

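The roller sits at (312,287), between the fingers and a few mm off. I'll correct for that, descend and grip.

>>> step_arm(
  targets=[
    [0.5,[4,-5,-15],[0,0,0]],
    [0.5,[0,0,-20],[0,0,0]],
    [0.5,[0,0,-15],[0,0,0]],
    [0.5,[0,0,-4],[0,0,0]],
    [0.5,[0,0,0],[0,0,0]],
  ],
)

```text
clock: 2.7
position: [0.5545, -0.0053, 0.1411]
tool_rot: [0.144, 0.99, -0.0, -0.0]
wrist_force: [-0.9, -0.4, 0.2]
gripper_width: 0.503
finger_force: 0.0
```

```bash
python3 -c "
from h import *
st()"
```

```text
2.7 TCP ch [ 72.4   3.  141.1] F ch [ 0.6 -0.7  0.2] w 0.503 ff 0.0 [ 0.144  0.99  -0.    -0.   ]
```

>>> step_arm(
  targets=[
    [0.5,[-4,1,-5],[0,0,0]],
    [0.5,[0,0,0],[0,0,0]],
    [1,[0,0,0],[0,0,0]],
    [1,[0,0,0],[0,0,0]],
    [1,[0,0,0],[0,0,0]],
  ],
)

```text
clock: 3.2
position: [0.5504, -0.0054, 0.1362]
tool_rot: [0.144, 0.99, -0.001, 0.0]
wrist_force: [0.0, -4.2, -4.2]
gripper_width: 0.1
finger_force: 37.4
```

```bash
python3 -c "
from h import *
st()"
```

```text
3.2 TCP ch [ 73.7  -0.9 136.2] F ch [ 4.   1.2 -4.2] w 0.1 ff 37.4445766210556 [ 0.144  0.99  -0.001  0.   ]
```

```bash
cat >> h.py <<'E'
from scipy.optimize import fsolve
HX,HZ=0.5,72.0
def fk(th,be):
    H=np.array([HX-16*np.cos(th-.1),HZ+16*np.sin(th-.1)]); C=H+88*np.array([np.cos(be),np.sin(be)]); return H,C,C+26*np.array([-np.sin(be),np.cos(be)])
def fromR(R,g=(1.6,.3)): return fsolve(lambda q:fk(*q)[2]-R,g)
def fromC(C,g=(1.8,0)): return fsolve(lambda q:fk(*q)[1]-C,g)
E
python3 - <<'E'
from h import *
q=fromR([73.7,141.2]); print('now',q,fk(*q))
for C in [(87,105),(90,95),(91,85),(91,78),(91,71),(86,70.5),(83,70.3),(80,70.3),(79,70.3)]:
    q=fromC(C); print(C,np.round(q,3),'R',np.round(fk(*q)[2],1),'dR world',np.round(np.r_[(fk(*q)[2][0]-73.7)*E,fk(*q)[2][1]-141.2],1))
E
```

```text
now [1.57605537 0.33212472] (array([-1.01358861, 87.92824691]), array([ 82.17736166, 116.6208556 ]), array([ 73.7, 141.2]))
(87, 105) [1.681 0.194] R [ 82.  130.5] dR world [ -2.4  -7.9 -10.7]
(90, 95) [1.783 0.081] R [ 87.9 120.9] dR world [ -4.1 -13.6 -20.3]
(91, 85) [ 1.831 -0.032] R [ 91.8 111. ] dR world [ -5.2 -17.4 -30.2]
(91, 78) [ 1.862 -0.111] R [ 93.9 103.8] dR world [ -5.8 -19.3 -37.4]
(91, 71) [ 1.927 -0.188] R [95.9 96.5] dR world [ -6.4 -21.2 -44.7]
(86, 70.5) [ 1.624 -0.2  ] R [91.2 96. ] dR world [ -5.  -16.7 -45.2]
(83, 70.3) [ 1.431 -0.197] R [88.1 95.8] dR world [ -4.2 -13.8 -45.4]
(80, 70.3) [ 1.217 -0.184] R [84.8 95.9] dR world [ -3.2 -10.6 -45.3]
(79, 70.3) [ 1.138 -0.177] R [83.6 95.9] dR world [ -2.9  -9.5 -45.3]
```

>>> step_arm(
  targets=[
    [1,[-0.8,-2.6,-3.5],[0,0,0]],
    [1,[-0.8,-2.6,-3.6],[0,0,0]],
    [1,[-0.8,-2.7,-3.6],[0,0,0]],
    [1,[-0.9,-2.9,-4.8],[0,0,0]],
    [1,[-0.8,-2.8,-4.8],[0,0,0]],
  ],
)

```text
clock: 3.7
position: [0.5469, -0.0173, 0.1158]
tool_rot: [0.144, 0.99, 0.001, 0.0]
wrist_force: [2.6, 6.4, -2.8]
gripper_width: 0.095
finger_force: 38.9
```

```bash
python3 - <<'E'
from h import *
st(); X,Y,Z=snap('wrist','w3')
E
```

```text
3.7 TCP ch [ 86.1  -0.8 115.8] F ch [-6.9  0.6 -2.8] w 0.095 ff 38.887256383895874 [0.144 0.99  0.001 0.   ]
```

View pics/w3.png

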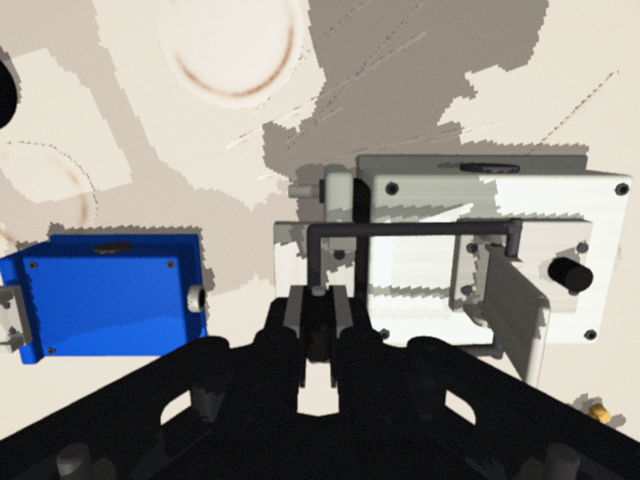

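The roller is held at (317,290) and the loop is following. I'll lower the crossbar past the lips.

>>> step_arm(
  targets=[
    [1,[-0.6,-2.2,-4],[0,0,0]],
    [1,[-0.6,-2.0,-4],[0,0,0]],
    [1,[-0.5,-1.5,-3],[0,0,0]],
    [1,[-0.4,-1.3,-3],[0,0,0]],
    [1,[-0.3,-0.8,-3],[0,0,0]],
  ],
)

```text
clock: 4.25
position: [0.5448, -0.0245, 0.0989]
tool_rot: [0.145, 0.989, 0.001, 0.001]
wrist_force: [3.4, 6.7, -1.1]
gripper_width: 0.096
finger_force: 39.1
```

```bash
python3 - <<'E'
from h import *
st(); s=robot.sense(); p=np.array(s['position'])*1000; q=fromR([(p[:2]-O)@E,p[2]+5],(1.8,-.1)); print(q,fk(*q)[1])
E
```

```text
4.25 TCP ch [93.6 -0.8 98.9] F ch [-7.3  1.3 -1.1] w 0.096 ff 39.08442199230194 [0.145 0.989 0.001 0.001]
[ 1.8485023 -0.1097968] [90.79845213 78.10531199]
```

>>> step_arm(
  targets=[
    [1,[-0.2,-0.6,-2],[0,0,0]],
    [1,[-0.2,-0.5,-1.5],[0,0,0]],
    [1,[-0.1,-0.4,-1],[0,0,0]],
    [1,[0,0,0],[0,0,0]],
    [1,[0,0,0],[0,0,0]],
  ],
)

```text
clock: 4.75
position: [0.5444, -0.0258, 0.0947]
tool_rot: [0.145, 0.989, 0.002, 0.001]
wrist_force: [3.1, 7.5, -0.1]
gripper_width: 0.094
finger_force: 39.7
```

>>> step_arm(
  targets=[
    [1,[-0.1,-0.3,-1],[0,0,0]],
    [1,[0,0,-0.5],[0,0,0]],
    [1,[0,0,-0.5],[0,0,0]],
    [1,[0,0,0],[0,0,0]],
    [1,[0,0,0],[0,0,0]],
  ],
)

```text
clock: 5.25
position: [0.5443, -0.0263, 0.0929]
tool_rot: [0.145, 0.99, 0.001, 0.001]
wrist_force: [2.4, 6.9, -0.5]
gripper_width: 0.099
finger_force: 40.4
```

```bash
python3 - <<'E'
from h import *
st(); s=robot.sense(); p=np.array(s['position'])*1000; q=fromR([(p[:2]-O)@E,p[2]+5],(1.8,-.1)); print(q,fk(*q)[1])
E
```

```text
5.25 TCP ch [95.5 -0.7 92.9] F ch [-7.3  0.3 -0.5] w 0.099 ff 40.40329121053219 [0.145 0.99  0.001 0.001]
[ 1.91089122 -0.17442703] [90.96941675 72.26918466]
```

>>> step_arm(
  targets=[
    [1,[0,-0.2,-0.5],[0,0,0]],
    [1,[0,0,0],[0,0,0]],
    [1,[0,-0.2,-0.5],[0,0,0]],
    [1,[0,0,0],[0,0,0]],
    [1,[0,0,0],[0,0,0]],
  ],
)

```text
clock: 5.75
position: [0.5443, -0.0266, 0.0919]
tool_rot: [0.145, 0.989, 0.002, 0.001]
wrist_force: [1.8, 8.2, -0.5]
gripper_width: 0.096
finger_force: 40.8
```

>>> step_arm(
  targets=[
    [1,[0,0,-0.5],[0,0,0]],
    [1,[0,0,0],[0,0,0]],
    [1,[0,0,-0.5],[0,0,0]],
    [1,[0,0,0],[0,0,0]],
    [1,[0,0,0],[0,0,0]],
  ],
)

```text
clock: 6.25
position: [0.5442, -0.0268, 0.091]
tool_rot: [0.144, 0.99, 0.001, 0.001]
wrist_force: [1.3, 6.0, 0.5]
gripper_width: 0.101
finger_force: 41.3
```

>>> step_arm(
  targets=[
    [1,[0,0,-0.5],[0,0,0]],
    [1,[0,0,0],[0,0,0]],
    [1,[0,0,-0.5],[0,0,0]],
    [1,[0,0,0],[0,0,0]],
    [1,[0,0,0],[0,0,0]],
  ],
)

```text
clock: 6.75
position: [0.5442, -0.027, 0.09]
tool_rot: [0.144, 0.99, 0.001, 0.001]
wrist_force: [1.9, 6.0, 0.7]
gripper_width: 0.099
finger_force: 41.8
```

```bash
python3 - <<'E'
from h import *
st(); X,Y,Z=snap('wrist','w4')
for sg in (-1,1):
  for x0 in (20,35,50,60,68,75,82,88):
    s=(abs(X-x0)<2.5)&(Z>74-0.1*(x0-70)*0)&(Z<100)&(sg*Y>24)&(sg*Y<38); print(sg,x0,s.sum(),np.round([np.median(Y[s]),np.percentile(Z[s],80)],1) if s.any() else '')
s=(X>84)&(X<100)&(Z>60)&(Z<90)&(Y<-12)&(Y>-28);
for a in range(84,106,2):
  t=s&(abs(X-a)<1); print(a,t.sum(),np.round(np.median(Z[t]),1) if t.any() else '')
E
```

```text
6.75 TCP ch [96.2 -0.7 90. ] F ch [-6.3  0.1  0.7] w 0.099 ff 41.79402440786362 [0.144 0.99  0.001 0.001]
-1 20 228 [-30.9  87.5]
-1 35 216 [-31.   84.4]
-1 50 202 [-30.8  81.1]
-1 60 194 [-30.9  79.2]
-1 68 216 [-30.4  77.7]
-1 75 249 [-29.2  79.4]
-1 82 122 [-29.6  78.4]
-1 88 9 [-29.9  74.4]
1 20 9 [26.7 85.6]
1 35 0 
1 50 0 
1 60 0 
1 68 0 
1 75 0 
1 82 0 
1 88 0 
84 79 66.4
86 148 66.6
88 150 69.4
90 204 72.3
92 195 72.4
94 184 69.8
96 140 66.3
98 175 66.3
100 70 66.2
102 0 
104 0
```

View pics/w4.png

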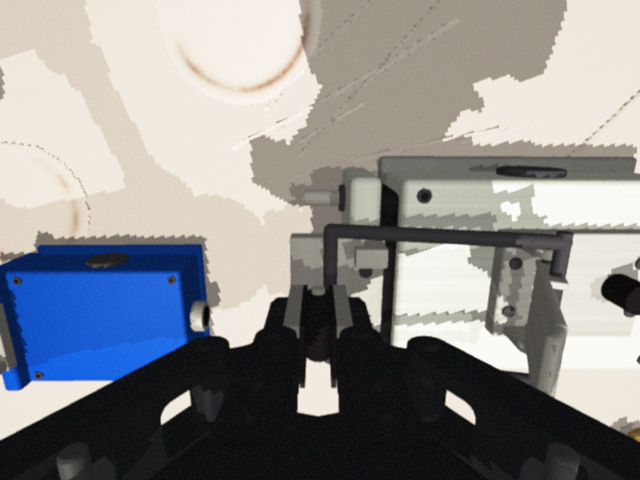

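The crossbar lies on the seat at (330,260), about 11 mm past the keeper and outside the hook (371,257). I'll draw it back under the lips.

>>> step_arm(
  targets=[
    [1,[0.6,1.9,0],[0,0,0]],
    [1,[0.6,1.9,0],[0,0,0]],
    [1,[0.6,1.9,0],[0,0,0]],
    [1,[0.6,1.9,0],[0,0,0]],
    [1,[0,0,0],[0,0,0]],
  ],
)

```text
clock: 7.3
position: [0.5452, -0.0235, 0.0898]
tool_rot: [0.144, 0.99, -0.003, -0.0]
wrist_force: [-3.7, -9.7, 3.4]
gripper_width: 0.099
finger_force: 42.8
```

```bash
python3 -c "
from h import *
st()"
```

```text
7.3 TCP ch [92.6 -0.7 89.8] F ch [10.3 -0.8  3.4] w 0.099 ff 42.79549062252045 [ 0.144  0.99  -0.003 -0.   ]
```

>>> step_arm(
  targets=[
    [1,[0,0,0.4],[0,0,0]],
    [1,[0.3,1,0.2],[0,0,0]],
    [1,[0.3,1,0],[0,0,0]],
    [1,[0,0,0],[0,0,0]],
    [1,[0,0,0],[0,0,0]],
  ],
)

```text
clock: 7.8
position: [0.5459, -0.0213, 0.0903]
tool_rot: [0.144, 0.99, -0.002, -0.0]
wrist_force: [-2.8, -8.6, 1.8]
gripper_width: 0.097
finger_force: 42.4
```

```bash
python3 -c "
from h import *
st()"
```

```text
7.8 TCP ch [90.2 -0.7 90.3] F ch [ 9.  -0.2  1.8] w 0.097 ff 42.43556722998619 [ 0.144  0.99  -0.002 -0.   ]
```

>>> step_arm(
  targets=[
    [1,[0.3,1,0],[0,0,0]],
    [1,[0.3,1,0],[0,0,0]],
    [1,[0.3,1,0],[0,0,0]],
    [1,[0,0,0],[0,0,0]],
    [1,[0,0,0],[0,0,0]],
  ],
)

```text
clock: 8.3
position: [0.5468, -0.0181, 0.0903]
tool_rot: [0.144, 0.99, -0.002, -0.0]
wrist_force: [-2.1, -8.2, 2.7]
gripper_width: 0.098
finger_force: 42.1
```

```bash
python3 -c "
from h import *
st()"
```

```text
8.3 TCP ch [87.  -0.7 90.3] F ch [8.5 0.4 2.7] w 0.098 ff 42.14772507548332 [ 0.144  0.99  -0.002 -0.   ]
```

>>> step_arm(
  targets=[
    [1,[0.2,0.7,0],[0,0,0]],
    [1,[0,0,0],[0,0,0]],
    [1,[0.2,0.7,0],[0,0,0]],
    [1,[0,0,0],[0,0,0]],
    [1,[0,0,0],[0,0,0]],
  ],
)

```text
clock: 8.8
position: [0.5472, -0.0166, 0.0903]
tool_rot: [0.144, 0.99, -0.002, -0.0]
wrist_force: [-1.7, -7.7, 2.2]
gripper_width: 0.098
finger_force: 41.9
```

>>> step_arm(
  targets=[
    [1,[0.2,0.5,0],[0,0,0]],
    [1,[0,0,0],[0,0,0]],
    [1,[0.1,0.5,0],[0,0,0]],
    [1,[0,0,0],[0,0,0]],
    [1,[0,0,0],[0,0,0]],
  ],
)

```text
clock: 9.3
position: [0.5475, -0.0157, 0.0903]
tool_rot: [0.144, 0.99, -0.002, -0.0]
wrist_force: [-1.6, -7.8, 2.2]
gripper_width: 0.096
finger_force: 41.7
```

```bash
python3 - <<'E'
from h import *
st(); X,Y,Z=snap('wrist','w5')
s=(Y<-27)&(Y>-35)&(Z>68.5)&(Z<78)&(X>74)&(X<95);print(X[s].max(),np.percentile(X[s],97))
s=(Y<-12)&(Y>-17)&(X>70)&(X<95)&(Z>60)&(Z<90)
for a in range(72,94,2):
  t=s&(abs(X-a)<1); print(a,t.sum(),np.round(np.median(Z[t]),1) if t.any() else '')
E
```

```text
9.3 TCP ch [84.4 -0.7 90.3] F ch [7.9 0.8 2.2] w 0.096 ff 41.65005102753639 [ 0.144  0.99  -0.002 -0.   ]
82.58037669357996 82.55132215096718
72 6 67.5
74 18 85.8
76 33 86.4
78 40 85.0
80 48 73.1
82 52 71.9
84 45 66.4
86 54 66.4
88 54 66.5
90 61 67.0
92 75 66.8
```

>>> step_arm(
  targets=[
    [1,[0.1,0.5,0],[0,0,0]],
    [1,[0,0,0],[0,0,0]],
    [1,[0.2,0.5,0],[0,0,0]],
    [1,[0,0,0],[0,0,0]],
    [1,[0,0,0],[0,0,0]],
  ],
)

```text
clock: 9.85
position: [0.5477, -0.0149, 0.0903]
tool_rot: [0.144, 0.99, -0.002, -0.0]
wrist_force: [-2.2, -9.4, 2.8]
gripper_width: 0.094
finger_force: 41.5
```

>>> step_arm(
  targets=[
    [1,[0.1,0.5,0],[0,0,0]],
    [1,[0,0,0],[0,0,0]],
    [1,[0.2,0.5,0],[0,0,0]],
    [1,[0,0,0],[0,0,0]],
    [1,[0,0,0],[0,0,0]],
  ],
)

```text
clock: 10.35
position: [0.5479, -0.0145, 0.0903]
tool_rot: [0.144, 0.99, -0.003, -0.001]
wrist_force: [-3.3, -10.5, 2.6]
gripper_width: 0.096
finger_force: 41.5
```

```bash
python3 -c "
from h import *
st()"
```

```text
10.35 TCP ch [83.1 -0.7 90.3] F ch [11.  -0.2  2.6] w 0.096 ff 41.47647187113762 [ 0.144  0.99  -0.003 -0.001]
```

The posts are felt: force rose from 7.9 to 11 N and the motion stopped. I'll release the roller and rise.

>>> step_arm(
  targets=[
    [0.5,[0,0,0],[0,0,0]],
    [0.5,[0,0,0],[0,0,0]],
    [0.5,[0,0,3],[0,0,0]],
    [0.5,[0,0,15],[0,0,0]],
    [0.5,[0,0,40],[0,0,0]],
  ],
)

```text
clock: 10.85
position: [0.5453, -0.0107, 0.1454]
tool_rot: [0.144, 0.99, -0.0, -0.004]
wrist_force: [0.1, 0.2, 0.7]
gripper_width: 0.501
finger_force: 0.0
```

>>> step_arm(
  targets=[
    [0.7,[0,0,40],[0,0,0]],
    [1,[5,20,10],[0,0,0]],
    [1,[0,0,0],[0,0,0]],
    [1,[0,0,0],[0,0,0]],
    [1,[0,0,0],[0,0,0]],
  ],
)

```text
clock: 11.35
position: [0.5526, 0.0087, 0.197]
tool_rot: [0.144, 0.99, -0.0, -0.001]
wrist_force: [-0.7, 0.8, -0.3]
gripper_width: -0.002
finger_force: 0.0
```

```bash
python3 - <<'E'
from h import *
st(); X,Y,Z=snap('wrist','w6')
s=(Y<-25)&(Y>-35)&(Z>68.5)&(Z<95)&(X>5)&(X<85);k=np.polyfit(X[s],Z[s],1);print('loop slope',k,X[s].max())
s=(abs(Y)<13)&(X<5)&(X>-36)&(Z>95);
for h in range(98,150,6):
  t=s&(abs(Z-h)<3); print(h,t.sum(),np.round(np.percentile(X[t],[10,50,90]),1) if t.any() else '')
s=(abs(Y)<15)&(X>75)&(X<95)&(Z>92); print('roller',np.median(X[s]),np.median(Z[s]),s.sum())
E
```

```text
11.35 TCP ch [ 59.6  -2.9 197. ] F ch [-0.6 -0.9 -0.3] w -0.002 ff 0.0 [ 0.144  0.99  -0.    -0.001]
loop slope [-0.18576168 87.14731654] 81.10657899139976
98 254 [-6.4 -5.2 -4.1]
104 269 [-8.8 -7.7 -6.6]
110 293 [-11.2 -10.1  -9. ]
116 311 [-13.7 -12.6 -11.4]
122 329 [-16.1 -14.9 -13.8]
128 356 [-18.4 -17.4 -16.2]
134 212 [-19.  -18.6 -18.2]
140 411 [-21.8 -19.8 -18.5]
146 0 
roller 87.01762927666374 247.77863078207258 6223
```

View pics/w6.png

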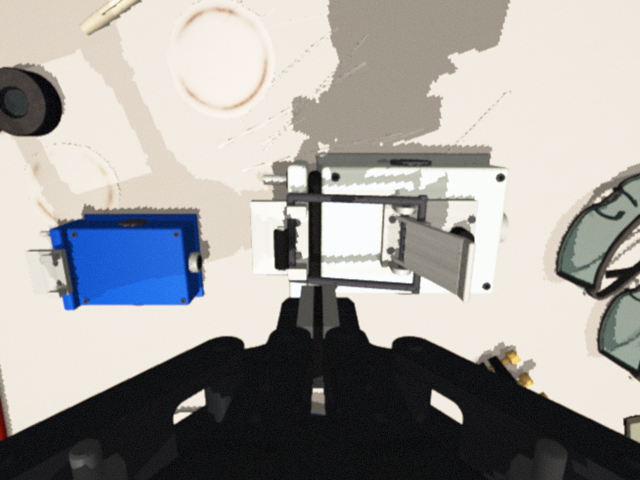

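The loop is hooked: the crossbar is behind the posts at (290,240), and the lever leans at (435,250), about 1.19 rad. I'll bring the closed fingers to the +x side of the lever.

>>> step_arm(
  targets=[
    [1,[8,24,0],[0,0,0]],
    [1,[7.5,23,0],[0,0,0]],
    [1,[0,0,-30],[0,0,0]],
    [1,[0,0,-30],[0,0,0]],
    [1,[0,0,-19],[0,0,0]],
  ],
)

```text
clock: 11.9
position: [0.5667, 0.0555, 0.1154]
tool_rot: [0.144, 0.99, -0.001, -0.003]
wrist_force: [-0.6, -0.2, -0.1]
gripper_width: -0.002
finger_force: 0.0
```

>>> step_arm(
  targets=[
    [1,[0.9,2.9,0],[0,0,0]],
    [1,[0.9,2.9,0],[0,0,0]],
    [1,[0,0,0],[0,0,0]],
    [1,[0,0,0],[0,0,0]],
    [1,[0,0,0],[0,0,0]],
  ],
)

```text
clock: 12.4
position: [0.5718, 0.0617, 0.1204]
tool_rot: [0.144, 0.99, 0.0, 0.001]
wrist_force: [0.3, 0.3, -0.9]
gripper_width: 0.001
finger_force: 0.0
```

```bash
python3 - <<'E'
from h import *
st()
E
```

```text
12.4 TCP ch [  3.3   0.2 120.4] F ch [-0.4  0.2 -0.9] w 0.001 ff 0.0 [0.144 0.99  0.    0.001]
```

>>> step_arm(
  targets=[
    [1,[0.1,1.5,0],[0,0,0]],
    [1,[0.1,1.5,0],[0,0,0]],
    [1,[0.3,1.5,0],[0,0,0]],
    [1,[0.3,1,0],[0,0,0]],
    [1,[0,0,0],[0,0,0]],
  ],
)

```text
clock: 12.9
position: [0.5716, 0.067, 0.1191]
tool_rot: [0.144, 0.99, -0.0, -0.0]
wrist_force: [-0.5, -2.8, 1.0]
gripper_width: -0.0
finger_force: 1.0
```

>>> step_arm(
  targets=[
    [1,[0.3,1,0],[0,0,0]],
    [1,[0.3,1,0],[0,0,0]],
    [1,[0.3,1,0],[0,0,0]],
    [1,[0.3,1,0],[0,0,0]],
    [1,[0,0,0],[0,0,0]],
  ],
)

```text
clock: 13.4
position: [0.5725, 0.0705, 0.1185]
tool_rot: [0.144, 0.99, -0.001, -0.001]
wrist_force: [-0.5, -4.7, -1.8]
gripper_width: 0.001
finger_force: 2.0
```

```bash
python3 - <<'E'
from h import *
st(); X,Y,Z=snap('wrist','w7')
s=(Y<-8)&(Y>-16)&(X<5)&(X>-45)&(Z>88);
for h in range(92,146,6):
  t=s&(abs(Z-h)<3); print(h,t.sum(),np.round(np.percentile(X[t],[10,50,90]),1) if t.any() else '')
s=(Z>98)&(abs(Y)<9)&(X>-30)&(X<25)&(Z<116);print(np.percentile(X[s],[2,98]))
E
```

```text
13.4 TCP ch [ -5.4  -1.7 118.5] F ch [ 4.7  0.8 -1.8] w 0.001 ff 1.9741591438651085 [ 0.144  0.99  -0.001 -0.001]
92 135 [-12.1  -4.8  -3.4]
98 125 [-8.6 -7.4 -6.1]
104 118 [-11.5 -10.2  -9. ]
110 148 [-14.4 -13.3 -12.1]
116 369 [-17.  -12.1   0.2]
122 587 [-19.8 -12.6   1.4]
128 640 [-22.2 -12.2   1.6]
134 631 [-23.2  -9.2   2.1]
140 708 [-26.3 -11.1  -0.1]
[-15.33883871  -7.36781667]
```

```bash
python3 - <<'E'
from h import *
p=None
for th,r in zip(np.arange(1.115,-.01,-.1115),np.linspace(41,46,11)):
    X=7.6-r*np.cos(th)+5*np.sin(th);z=80+r*np.sin(th)+5*np.cos(th)
    w=np.r_[O+X*E-1.6*N,z]
    print(round(th,2),round(X,1),round(z,1),'' if p is None else np.round(w-p,1)); p=w
E
```

```text
1.12 -6.0 119.0 
1.0 -10.5 117.7 [ 1.3  4.3 -1.3]
0.89 -14.9 115.8 [ 1.3  4.2 -1.9]
0.78 -19.1 113.5 [ 1.2  4.  -2.4]
0.67 -23.0 110.6 [ 1.1  3.8 -2.9]
0.56 -26.7 107.3 [ 1.1  3.5 -3.3]
0.45 -29.9 103.5 [ 0.9  3.1 -3.8]
0.33 -32.8 99.3 [ 0.8  2.7 -4.2]
0.22 -35.2 94.8 [ 0.7  2.3 -4.5]
0.11 -37.1 90.0 [ 0.5  1.8 -4.8]
0.0 -38.4 85.0 [ 0.4  1.3 -5. ]
```

>>> step_arm(
  targets=[
    [1,[0.6,2.1,-0.6],[0,0,0]],
    [1,[0.7,2.2,-0.7],[0,0,0]],
    [1,[0.6,2.1,-0.9],[0,0,0]],
    [1,[0.7,2.1,-1],[0,0,0]],
    [1,[0,0,0],[0,0,0]],
  ],
)

```text
clock: 13.95
position: [0.5748, 0.0786, 0.1151]
tool_rot: [0.144, 0.99, -0.001, -0.001]
wrist_force: [-1.5, -6.2, -0.1]
gripper_width: 0.001
finger_force: 2.5
```

```bash
python3 -c "
from h import *
st()"
```

```text
13.95 TCP ch [-13.7  -1.9 115.1] F ch [ 6.4  0.3 -0.1] w 0.001 ff 2.4890838345891098 [ 0.144  0.99  -0.001 -0.001]
```

>>> step_arm(
  targets=[
    [1,[0.6,2,-1.2],[0,0,0]],
    [1,[0.6,2,-1.2],[0,0,0]],
    [1,[0.6,1.9,-1.4],[0,0,0]],
    [1,[0.5,1.9,-1.5],[0,0,0]],
    [1,[0,0,0],[0,0,0]],
  ],
)

```text
clock: 14.45
position: [0.577, 0.0858, 0.11]
tool_rot: [0.144, 0.99, -0.002, -0.001]
wrist_force: [-2.5, -8.2, 1.0]
gripper_width: -0.002
finger_force: 3.3
```

```bash
python3 - <<'E'
from h import *
st(); X,Y,Z=snap('wrist','w8',(140,340,230,570),2)
s=(Y<-10)&(Y>-17)&(X<-2)&(X>-62)&(Z>80)
for x in range(-60,-3,6):
  t=s&(abs(X-x)<1.5); print(x,t.sum(),np.round(np.percentile(Z[t],[10,50,90]),1) if t.any() else '')
s=(Y<-28)&(Y>-35)&(X>0)&(X<90)&(Z>66)&(Z<95)
for x in range(5,90,10):
  t=s&(abs(X-x)<2); print(x,t.sum(),np.round(np.percentile(Z[t],[10,50,90]),1) if t.any() else '')
E
```

```text
14.45 TCP ch [-21.3  -1.9 110. ] F ch [ 8.6 -0.   1. ] w -0.002 ff 3.276390013634227 [ 0.144  0.99  -0.002 -0.001]
-60 1201 [162.6 175.4 179.4]
-54 894 [155.1 167.6 171.6]
-48 1102 [122.8 161.1 190.6]
-42 658 [114.  154.5 184.2]
-36 283 [108.2 110.3 157.2]
-30 547 [103.7 148.8 157.5]
-24 2061 [118.1 175.9 190.2]
-18 2162 [116.6 173.2 190.1]
-12 522 [ 88.7 148.8 157.8]
-6 202 [ 82.8 115.4 157.4]
5 113 [80.  81.4 82.5]
15 114 [78.9 80.1 81. ]
25 109 [77.2 78.9 79.9]
35 112 [76.4 77.6 78.5]
45 103 [74.9 76.4 77.2]
55 105 [73.8 75.  76. ]
65 95 [72.2 73.9 75. ]
75 70 [70.8 72.7 73.7]
85 0
```

View pics/w8.png

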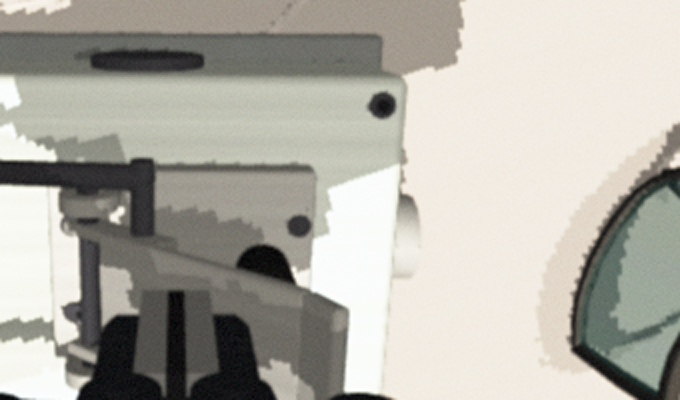

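The lever is going down under the fingertips at (180,320), and the loop is still level with the keeper and hooked. I'll continue.

>>> step_arm(
  targets=[
    [1,[0.5,1.8,-1.6],[0,0,0]],
    [1,[0.5,1.8,-1.7],[0,0,0]],
    [1,[0.5,1.6,-1.8],[0,0,0]],
    [1,[0.5,1.6,-1.9],[0,0,0]],
    [1,[0,0,0],[0,0,0]],
  ],
)

```text
clock: 15.0
position: [0.5794, 0.0934, 0.1035]
tool_rot: [0.144, 0.99, -0.001, -0.001]
wrist_force: [-2.0, -4.8, 2.4]
gripper_width: -0.002
finger_force: 2.4
```

>>> step_arm(
  targets=[
    [1,[0.4,1.4,-2],[0,0,0]],
    [1,[0.4,1.4,-2.1],[0,0,0]],
    [1,[0.4,1.3,-2.1],[0,0,0]],
    [1,[0,0,0],[0,0,0]],
    [1,[0,0,0],[0,0,0]],
  ],
)

```text
clock: 15.5
position: [0.5812, 0.0986, 0.0976]
tool_rot: [0.144, 0.99, 0.0, 0.0]
wrist_force: [-0.2, -1.6, 1.8]
gripper_width: 0.001
finger_force: 1.3
```

```bash
python3 -c "
from h import *
st()"
```

```text
15.5 TCP ch [-34.7  -1.5  97.6] F ch [1.6 0.2 1.8] w 0.001 ff 1.3165475707501173 [0.144 0.99  0.    0.   ]
```

>>> step_arm(
  targets=[
    [1,[0.3,1.1,-2.2],[0,0,0]],
    [1,[0.3,0.9,-2.2],[0,0,0]],
    [1,[0.3,0.9,-2.2],[0,0,0]],
    [1,[0,0,0],[0,0,0]],
    [1,[0,0,0],[0,0,0]],
  ],
)

```text
clock: 16.0
position: [0.582, 0.1019, 0.0904]
tool_rot: [0.144, 0.99, 0.0, -0.0]
wrist_force: [0.1, 0.1, -0.9]
gripper_width: -0.0
finger_force: 0.0
```

```bash
python3 - <<'E'
from h import *
st(); X,Y,Z=snap('wrist','w9')
s=(Y<-28)&(Y>-35)&(X>0)&(X<90)&(Z>66)&(Z<95)
print('bar end',np.percentile(X[s],99.5))
for x in range(5,90,10):
  t=s&(abs(X-x)<2); print(x,t.sum(),np.round(np.percentile(Z[t],[50]),1) if t.any() else '')
s=(abs(Z-66.5)<2)&(Y>-25)&(Y<-12)&(X>85); print('seat end',np.percentile(X[s],98))
E
```

```text
16.0 TCP ch [-38.1  -1.7  90.4] F ch [-0.1  0.1 -0.9] w -0.0 ff 0.049373397250747075 [ 0.144  0.99   0.    -0.   ]
bar end 73.09762260870116
5 135 [74.1]
15 134 [74.]
25 130 [73.9]
35 136 [73.5]
45 138 [73.3]
55 145 [73.1]
65 127 [73.]
75 16 [72.4]
85 0 
seat end 100.57003593699069
```

The seat end moved from about 107.5 to 100.6, so the cover is drawn in, and the lever has snapped away from the fingers. I'll press it gently onto its rest.

>>> step_arm(
  targets=[
    [1,[0,0,-1.5],[0,0,0]],
    [1,[0,0,-1.5],[0,0,0]],
    [1,[0,0,-0.5],[0,0,0]],
    [1,[0,0,0],[0,0,0]],
    [1,[0,0,0],[0,0,0]],
  ],
)

```text
clock: 16.55
position: [0.582, 0.1012, 0.0872]
tool_rot: [0.144, 0.99, -0.0, 0.0]
wrist_force: [0.2, 0.3, 0.8]
gripper_width: 0.001
finger_force: 0.5
```

>>> step_arm(
  targets=[
    [1,[0,0,-0.5],[0,0,0]],
    [1,[0,0,0],[0,0,0]],
    [1,[0,0,-0.5],[0,0,0]],
    [1,[0,0,0],[0,0,0]],
    [1,[0,0,0],[0,0,0]],
  ],
)

```text
clock: 17.05
position: [0.582, 0.1012, 0.0863]
tool_rot: [0.144, 0.99, -0.0, 0.0]
wrist_force: [0.2, 0.5, 2.2]
gripper_width: -0.0
finger_force: 0.6
```

>>> step_arm(
  targets=[
    [1,[0,0,-0.5],[0,0,0]],
    [1,[0,0,0],[0,0,0]],
    [1,[0,0,-0.4],[0,0,0]],
    [1,[0,0,0],[0,0,0]],
    [1,[0,0,0],[0,0,0]],
  ],
)

```text
clock: 17.55
position: [0.5821, 0.1013, 0.0858]
tool_rot: [0.144, 0.99, 0.0, 0.0]
wrist_force: [-0.6, 0.7, 5.2]
gripper_width: -0.004
finger_force: 2.6
```

>>> step_arm(
  targets=[
    [1,[0,0,-0.4],[0,0,0]],
    [1,[0,0,0],[0,0,0]],
    [1,[0,0,-0.3],[0,0,0]],
    [1,[0,0,0],[0,0,0]],
    [1,[0,0,0],[0,0,0]],
  ],
)

```text
clock: 18.05
position: [0.5821, 0.1013, 0.0857]
tool_rot: [0.144, 0.99, -0.0, 0.0]
wrist_force: [-2.6, -0.3, 9.5]
gripper_width: 0.003
finger_force: 4.5
```

The rest is felt: firm stop at about 9 N. I'll lift off and check.

>>> step_arm(
  targets=[
    [1,[0,0,3],[0,0,0]],
    [1,[0,0,20],[0,0,0]],
    [1,[0,0,45],[0,0,0]],
    [1,[0,0,45],[0,0,0]],
    [1,[0,0,20],[0,0,0]],
  ],
)

```text
clock: 18.55
position: [0.5838, 0.1013, 0.222]
tool_rot: [0.144, 0.99, 0.001, 0.003]
wrist_force: [1.0, -1.1, 0.4]
gripper_width: -0.005
finger_force: 0.0
```

>>> step_arm(
  targets=[
    [1,[-5,-20,20],[0,0,0]],
    [1,[0,0,0],[0,0,0]],
    [1,[0,0,0],[0,0,0]],
    [1,[0,0,0],[0,0,0]],
    [1,[0,0,0],[0,0,0]],
  ],
)

```text
clock: 19.05
position: [0.576, 0.0816, 0.2356]
tool_rot: [0.144, 0.99, -0.0, -0.002]
wrist_force: [-0.3, 0.4, -0.3]
gripper_width: 0.002
finger_force: 0.0
```

```bash
python3 - <<'E'
from h import *
st(); X,Y,Z=snap('wrist','w10')
s=(abs(Y+1.5)<14)&(X<-12)&(X>-60)&(Z>65)&(Z<95); print('lever slope,z(-43)',np.polyfit(X[s]+43,Z[s],1),s.sum())
s=(Y<-28)&(Y>-35)&(X>0)&(X<74)&(Z>69)&(Z<80); print('loop',np.polyfit(X[s],Z[s],1))
s=(abs(Z-66.5)<2)&(abs(Y)<16)&(X>85); print('seat end',np.percentile(X[s],98))
s=(Z>76)&(Z<88)&(X>55)&(X<85)&(abs(Y)>17)&(abs(Y)<26); print('hook x',np.percentile(X[s],[3,97]))
E
```

```text
19.05 TCP ch [-17.   -1.6 235.6] F ch [-0.3 -0.4 -0.3] w 0.002 ff 0.0 [ 0.144  0.99  -0.    -0.002]
lever slope,z(-43) [-2.51233143e-03  7.72297454e+01] 2112
loop [-8.37629827e-04  7.28730090e+01]
seat end 101.54086832851763
hook x [62.00406717 74.31270853]
```

View pics/w10.png

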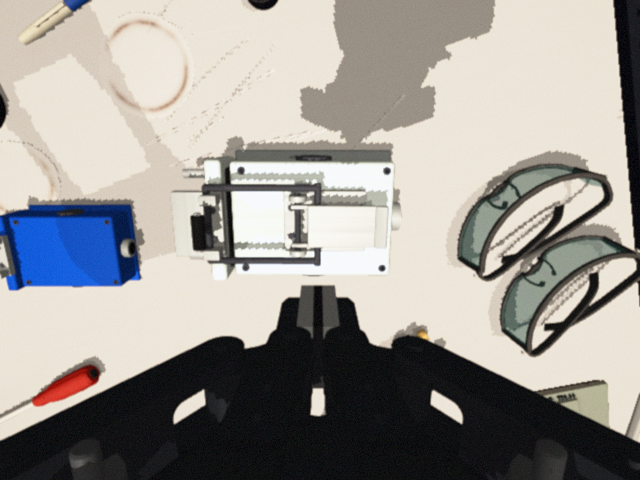

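The lever lies flat (slope 0.0025) at (345,228). The loop is level and hooked at (208,225), and the hooks and cover are drawn in about 6 mm. I'll hand it in.

```bash
python3 -c "
from rig import robot
print(robot.sign_off())"
```

```text
the job is handed in; nothing more can be done
None
```

The draw latch is closed and the job handed in at about 19 s: the loop is hooked on the keeper, the lever is past centre and flat on its rest, the cover is drawn in about 6 mm, and nothing else was touched.

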